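# Shut and bolt the instrument cassette

### The arm

A 6-joint arm with a two-finger parallel gripper is mounted at the origin on a cart in front of the work surface, level with it; the furniture and walls round the work are solid. World frame = base frame: x ahead of the robot, y to its left, z up, the work surface at z = 0. Lengths are in m, angles in degrees, forces in N, time in s.
With the tool pointing down it reaches from about 0.425 to 1.125 m from the base axis. Payload 14.9 kg.
Tool frame: the origin (TCP) lies at the very end of the fingers, on their centre line; the grasp point (between the pads) lies behind it (r.grip_depth is the z of the grasp point in the tool frame, in m); z points along the fingers, y is the line along which they close (so a half turn about z gives the same grasp; the last joint's range is limited). The gripper opens to 91 mm and grips with 3 to 60 N. Pads are 32 mm wide; open, the fingers measure 118 mm over their backs; the gripper's body (76 mm by 178 mm) begins 60 mm behind the grasp point.
Start: joints at [-73.7, 21.709, 99.362, -0, 58.929, -1.908], TCP at [0.219, -0.665, 0.214] pointing down, gripper open.
Joint ranges: [-158.91, 158.91], [-42.39, 125.64], [0.06, 152.35], [-60.88, 240.88], [17.5, 164.5], [-176.32, 176.32]. Speed limits (degrees/s): [108.29, 108.29, 136.94, 180, 180, 180].

### API

Orientations are given as a 3x3 rotation matrix whose columns are the frame's x, y, z axes.
In Python, from plant import r gives the robot as it stands. The module is installed in compiled form; this text tells all that it offers.
- The arm moves only by the tool step_arm, never from a script. Its argument "steps" is a list of rows, each an object of numbers: "tx", "ty", "tz": the shift along the tool's x, y, z in m; "wx", "wy", "wz": the turn, a rotation vector about the tool's x, y, z in rad. In form: [{"tx": .., "ty": .., "tz": .., "wx": .., "wy": .., "wz": ..}, ...]. A call has 1 to 5 rows; each row shifts and turns the commanded pose from where the row before left it, along the tool's axes as they then stand; what a row does not reach is not made up. A row lasts 1/8 s, in which the tool goes at most 62.5 mm and 10.7 degrees, less where a joint would pass 70% of its speed; a pose out of reach is approached as far as the arm can. A call with a gripper value outside its range is refused whole. "grip" is the finger opening in m, from 0 to 0.0912, set as the call begins (left out, the last holds). The fingers move at their own pace and stop on an object; "squeeze" is the grip in N (left out, the last holds). Time passes only in rows, so rows that do not move let the fingers close. It gives the time, the measured TCP pose, the force, the opening and the grip force at its end, in the units of the state.
- r.observe(): the state, without advancing time (a new reading comes with each control period).
- r.camera(name): name is "scene" or "top" or "wrist"; returns a dict with "pixels" (420x560x3 uint8, red, green, blue), "range_z" (420x560 float32, m along the optical axis (not along the pixel's ray), 0 where there is no reading), "fov_y" (degrees; the focal length in pixels is half the picture's height over the tangent of half this angle, whatever the lens; pixels are square), "cx", "cy" (the principal point, pixels), "dist" ([k1, k2, p1, p2, k3] as OpenCV has them; the pictures are not rectified), "world_from_camera" (4x4, takes a point from camera to world coordinates); the wrist camera has in their place "hand_eye" (4x4, takes a point from camera to tool coordinates, whose origin is the TCP and whose axes are the flange's). Camera axes: x right, y down, z forward; pixel columns grow to the right and rows downward; lengths in m; the calibration is good to about 2 mm. A picture is of the moment at which its call begins: read the wrist's pose just before it.
- r.finish_job(): hands the job in; it is judged then, once.
The state is a dict: "time": time; "joints": joint angles; "qvel": joint speeds; "joint_torque": joint torques, N m; "tcp_pos": TCP position; "ee_rot": TCP orientation; "force": force on the tool from outside, world axes, zero at the start; "ft_torque": the same for the moment, N m; "finger_gap": finger opening in m; "finger_force": force on a finger pad.
Only numpy, scipy, OpenCV 4.12 (cv2) and the standard library are available. Lean on these libraries where they do the work, as an engineer would, in place of code of your own. Each camera call takes 0.05 s, during which the arm holds its last target. There are 200 camera calls.

### The job

Shut the lid of the steel instrument cassette, then press it down on its springy rails and push the slide bolt on top of it forward through the slot of the upright keeper plate until the bolt is fully home, so that the lid stays locked when you let go. The keeper can be clamped at different heights, so feel for its slot with a light hand and never ram the bolt against it. Leave the jar, the dropper bottle and the wax box where they stand.

Things in the scene. Friction and masses are not known exactly. Their poses are not given: they have to be found in the camera images.
- cassette: slotted steel instrument cassette, tray 145 x 190 mm and 30 mm high, fixed on the bench, with four steel hand instruments inside on two springy grey silicone rails. Origin: centre of its underside. x points from its front wall (with the keeper, nearest the robot) to its hinge, y to its left, z up
- lid (a joint): angle of the cassette's lid (rad): 0 = down on the rim (hard stop), 1.45 = fully open. Slotted steel plate, 141 mm from hinge axis to front edge, 190 mm wide, 3 mm thick, 0.3 kg; its stiff hinge (0.25 N m friction) lets it stay where it is left. Below 0.090 rad it bears on the rails and springs back to about 0.090 when let go; holding it right down takes about 10 N at the knob
- lid_hinge (a point): midpoint of the hinge axis, 72.5 mm behind the cassette's centre (its +x), 31.5 mm above the bench. The axis runs along the cassette's y; the lid's plate lies 1.5 mm either side of the plane through the axis
- lid_front (a point): middle of the lid's front edge, on its outer (upper when shut) face; moves with the lid. The bolt and its straps take up 20 mm either side of the lid's middle line, the rest of the outer face is free to push on
- bolt (a joint): travel of the slide bolt on the lid (m): 0 = drawn back, 0.022 = fully home (hard stop); it slides towards the front edge of the lid (the cassette's -x when shut), with about 1.5 N of friction, and stays where it is left
- knob (a point): middle of the grip of the bolt's round steel knob, 16 mm in diameter, 26 mm above the lid plate's middle plane. The grip reaches 9 mm above and 8 mm below this point; under it is a neck 10 mm in diameter. 93 mm from the hinge axis with the bolt drawn back, 115 mm when home. The guide straps before and behind it are 10 mm high above the plate's middle plane, at least 5 mm from the knob
- bolt_rod: flat rod of the bolt, 10 mm wide, 4.6 mm thick, with a square nose. Origin: centre of the nose's end; x points back along the rod to the hinge, z out of the lid. The nose is 138.5 mm from the hinge axis with the bolt drawn back and 4.7 mm above the plate's middle plane. More than 25 N on the rod bends it
- keeper_mid (a point): fixed point, 41.2 mm above the bench, 147.3 mm ahead of the hinge axis: centre of the keeper's slot if the keeper is clamped mid-range. The keeper is an upright steel plate, 38 mm wide, 4 mm thick, on the front wall; slot 13 mm wide, 6.4 mm high, 12 mm of steel above. Clamped by screws in long holes, the true slot lies up to 4.5 mm higher or lower than this point; not measured, to be felt
- glass_jar: glass jar with a black lid, 52 mm across and 52 mm high, stands beside the cassette; origin at the centre of its underside
- dropper_white: white dropper bottle, 40 mm across and 82 mm high, stands beside the cassette; origin at the centre of its underside
- red_wax_box: clear box with red wax blocks, 30 x 60 x 26 mm, lies behind the cassette; origin at the centre of its underside
Not all that is in view belongs to the job. Leave any yellow look-alike of the glass_jar alone.

How it is judged (in metres and radians):
On the way, in this order (a step that is already met when the one before it is completed fails the run):
1. the lid is swung down onto the rails (below 0.105 rad) with the bolt still drawn back (value of joint lid below 0.105 rad and value of joint bolt below 0.008 m), for 0.1 s.
2. the bolt is pushed fully home (over 20 of 22 mm) through the keeper with the lid held down (below 0.080 rad) (value of joint bolt above 0.02 m and value of joint lid below 0.08 rad), for 0.2 s.
At the end, for the whole second after the job is handed in: the bolt is within 2 mm of its full 22 mm travel, the let-go lid is held below 0.080 rad by the bolt in the keeper's slot, and the jar, the dropper bottle and the wax box stand upright within 20 mm of where they were (all of step 2 and distance of each of glass_jar, dropper_white, red_wax_box from where it was at the start of the episode below 0.02 m and angle between each of glass_jar, dropper_white's own z axis and vertical below 0.2 rad); the robot touches nothing.
It fails at once if the bolt's rod is forced against the keeper (or anything) with more than 25 N (contact force between bolt_rod and anything else above 25 N).
It fails at once if a bystander is pushed more than 20 mm or knocked over (distance of any of glass_jar, dropper_white, red_wax_box from where it was at the start of the episode above 0.02 m or angle between any of glass_jar, dropper_white's own z axis and vertical above 0.4 rad).
It also fails if it takes over 58 s, if anything falls off the work surface, if the arm or the gripper's body presses on something with over 40 N, if the wrist force passes 120 N, or if a joint passes its speed limit or range.

## Working session

There is one attempt and no reset: what is moved stays moved. The work goes in short steps, Python scripts to look and compute and a tool call to move; the robot and the scene stay as the last step left them, time stands still between calls to the robot, and variables do not carry over. Pictures are saved under pics/ and viewed, at most 10 in all, crops included, and the job is handed in when it is done.

Besides the shell and the picture viewer there is one more tool, called after ">>>" as name([rows], argument=value, ...), one row to a line, values as JSON. step_arm: Moves the arm, as the interface text tells. Its arguments: {"type":"object","properties":{"steps":{"type":"array"},"grip":{"type":"number"},"squeeze":{"type":"number"}},"required":["steps"]}

```bash
mkdir -p pics
cat > h.py <<'E'
import numpy as np, cv2
from plant import r
def look(n,f):
    s=r.observe(); c=r.camera(n); np.savez(f'pics/{f}.npz',tp=s['tcp_pos'],R=s['ee_rot'],**c)
    cv2.imwrite(f'pics/{f}.png',c['pixels'][:,:,::-1]); return c
def load(f): return dict(np.load(f'pics/{f}.npz'))
def W(c):
    if 'world_from_camera' in c: return c['world_from_camera']
    T=np.eye(4);T[:3,:3]=c['R'];T[:3,3]=c['tp'];return T@c['hand_eye']
def K(c):
    f=c['pixels'].shape[0]/2/np.tan(np.radians(float(c['fov_y']))/2)
    return np.array([[f,0,float(c['cx'])],[0,f,float(c['cy'])],[0,0,1]])
def pts(c,uv):
    uv=np.array(uv,float).reshape(-1,2)
    n=cv2.undistortPoints(uv[:,None],K(c),np.array(c['dist'],float))[:,0]
    z=np.array([c['range_z'][int(round(v)),int(round(u))] for u,v in uv])
    P=np.c_[n*z[:,None],z,np.ones(len(z))]
    return (P@W(c).T)[:,:3]
def proj(c,P):
    T=np.linalg.inv(W(c));P=np.array(P,float).reshape(-1,3)@T[:3,:3].T+T[:3,3]
    return cv2.projectPoints(P,np.zeros(3),np.zeros(3),K(c),np.array(c['dist'],float))[0][:,0]
E
python3 - <<'E'
from h import *
a=look('scene','s1');b=look('top','t1')
print(r.observe(),r.grip_depth,a['fov_y'],b['fov_y'])
E
```

```text
{'time': 0.1, 'joints': array([-7.37001820e+01,  2.17382642e+01,  9.93911499e+01, -2.06072451e-03,
        5.89296530e+01, -1.90994593e+00]), 'qvel': array([ 0.0527586 ,  0.05126309, -0.13780587, -0.03384815, -0.00707344,
       -0.05853194]), 'joint_torque': array([-1.18969154e-03, -7.65036893e+01, -4.35296738e+01,  6.51788665e-02,
        3.98093497e-02, -1.71780039e-05]), 'tcp_pos': array([ 0.21861184, -0.664615  ,  0.21332986]), 'ee_rot': array([[ 9.49913007e-01,  3.12514284e-01, -3.18908562e-04],
       [ 3.12514447e-01, -9.49912501e-01,  9.80832113e-04],
       [ 3.58881636e-06, -1.03136871e-03, -9.99999468e-01]]), 'force': array([-0.01003052,  0.56824439, -0.14562509]), 'ft_torque': array([-0.04694678, -0.02713884,  0.01664749]), 'finger_force': 0.0, 'finger_gap': 0.09098875477445006} -0.0188 46.41286435937905 47.27256873996477
```

View pics/s1.png

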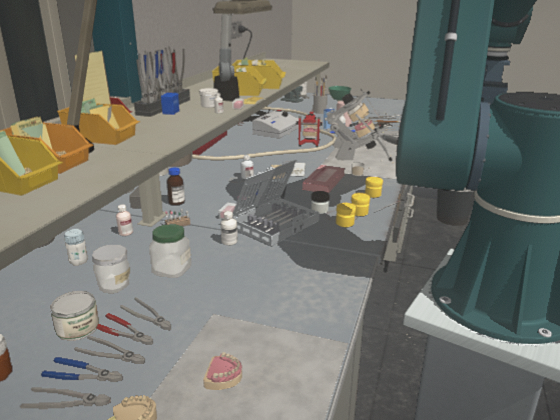

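View pics/t1.png

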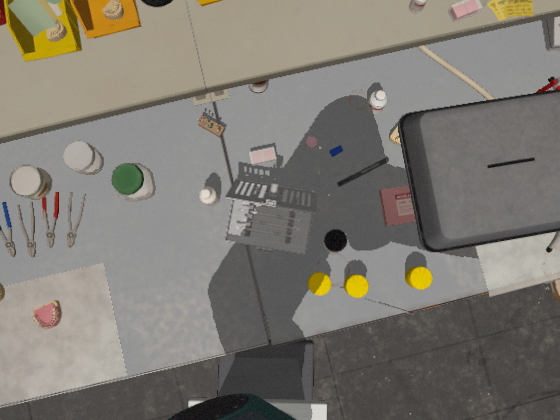

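The scene view shows the cassette at about (275,215) with its lid open. The top view shows the cassette at (270,220), the black-lidded jar at (335,240), three yellow look-alikes at (319,284), (357,286) and (420,278), the dropper at (208,195) and the wax box at (263,155).

Run:
```python
from h import *
a=load('s1');b=load('t1')
A=cv2.resize(a['pixels'][140:260,210:350],None,fx=5,fy=5,interpolation=cv2.INTER_CUBIC)[:,:,::-1]
B=cv2.resize(b['pixels'][140:260,190:350],None,fx=5,fy=5,interpolation=cv2.INTER_CUBIC)[:,:,::-1]
cv2.imwrite('pics/s1c.png',A);cv2.imwrite('pics/t1c.png',B)
print(pts(b,[(335,240),(208,195),(263,155),(480,190),(383,205),(200,100),(319,284),(250,300)]).round(3))
print(W(b).round(3))
```

```text
[[ 0.522 -0.167  0.051]
 [ 0.613  0.117  0.082]
 [ 0.718  0.001  0.024]
 [ 0.55  -0.241  0.664]
 [ 0.607 -0.28   0.027]
 [ 0.854  0.159  0.003]
 [ 0.423 -0.133  0.047]
 [ 0.379  0.023 -0.002]]
[[ 0.024 -0.995  0.096  0.478]
 [-1.    -0.025 -0.007 -0.045]
 [ 0.01  -0.096 -0.995  1.13 ]
 [ 0.     0.     0.     1.   ]]
```

View pics/s1c.png

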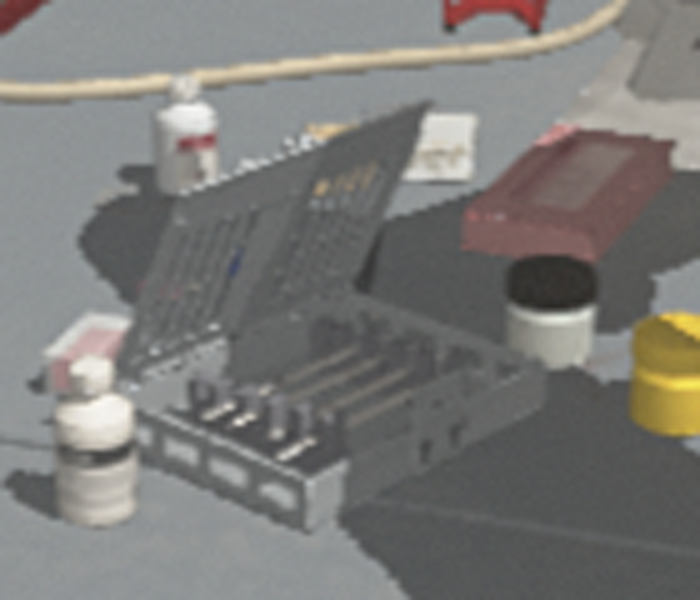

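View pics/t1c.png

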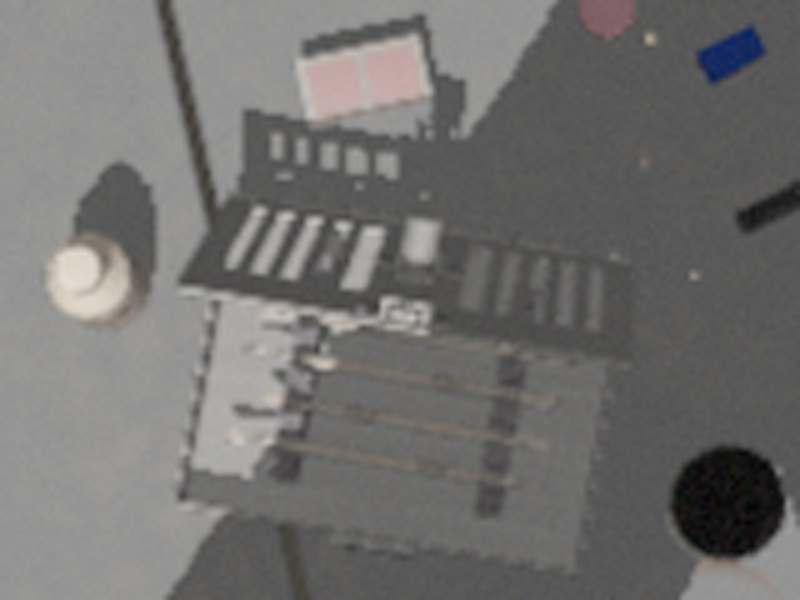

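The crops confirm the items. The lid leans open towards the robot with its front edge at about (185,290)-(632,358) in the top crop, and the tray's front edge runs (185,495)-(572,568). The keeper shows as a small block at (375,545). The jar with the black lid at (727,500) is white-bodied, so it is not a yellow look-alike.

Run:
```python
from h import *
b=load('t1')
f=lambda l:[(190+u/5,140+v/5) for u,v in l]
print(pts(b,f([(190,490),(187,400),(570,562),(598,400),(375,545),(372,555),(195,285),(300,300),(500,330),(620,352),(245,205),(350,222),(460,240),(560,300),(630,262),(405,315),(250,115),(430,140),(420,240)])).round(4))
# cloud
u,v=np.meshgrid(np.arange(215,330),np.arange(160,258))
P=pts(b,np.c_[u.ravel(),v.ravel()]);
P=P[(P[:,2]>.06)&(P[:,2]<.25)];print(len(P),P.min(0),P.max(0))
P=P[(P[:,0]>.54)&(P[:,1]<.09)&(P[:,1]>-.14)]
# ransac plane
best=0;g=np.random.default_rng(0)
for _ in range(500):
    q=P[g.choice(len(P),3)];n=np.cross(q[1]-q[0],q[2]-q[0]);n/=np.linalg.norm(n)+1e-12
    m=abs((P-q[0])@n)<.003
    if m.sum()>best:best=m.sum();M=m
Q=P[M];c=Q.mean(0);n=np.linalg.svd(Q-c)[2][2];n*=np.sign(n[2]);print(best,c,n,'yaw normal',np.degrees(np.arctan2(n[1],n[0])),'tilt',np.degrees(np.arccos(n[2])))
print(Q.min(0),Q.max(0))
print(pts(b,[(300,235)]))
```

```text
[[ 5.226e-01  7.890e-02  1.000e-03]
 [ 5.654e-01  8.250e-02 -4.500e-03]
 [ 4.933e-01 -1.003e-01  2.700e-03]
 [ 5.692e-01 -1.116e-01  9.200e-03]
 [ 4.981e-01 -1.030e-02  5.020e-02]
 [ 4.943e-01 -7.500e-03  5.000e-04]
 [ 6.003e-01  6.290e-02  1.559e-01]
 [ 5.956e-01  2.000e-02  1.522e-01]
 [ 5.859e-01 -6.240e-02  1.472e-01]
 [ 5.781e-01 -1.121e-01  1.462e-01]
 [ 6.515e-01  5.360e-02  4.570e-02]
 [ 6.452e-01  5.500e-03  4.350e-02]
 [ 6.386e-01 -4.500e-02  4.090e-02]
 [ 6.169e-01 -9.310e-02  1.700e-03]
 [ 6.321e-01 -1.240e-01  2.920e-02]
 [ 5.896e-01 -2.340e-02  1.600e-01]
 [ 7.028e-01  5.710e-02 -2.600e-03]
 [ 6.934e-01 -2.940e-02 -5.100e-03]
 [ 6.242e-01 -2.830e-02  1.356e-01]]
1234 [ 0.57136459 -0.11929305  0.06040223] [0.64445846 0.07314561 0.16516806]
1234 [ 0.60445367 -0.02330877  0.12500938] [ 0.89368831 -0.13077981  0.42920606] yaw normal -8.325409004720628 tilt 64.58281469982586
[ 0.57136459 -0.11929305  0.06040223] [0.64445846 0.07314561 0.16516806]
[[ 0.53374561 -0.09002239  0.0041086 ]]
```

Run:
```python
from h import *
a=load('s1');b=load('t1')
print(proj(a,[(.55,-.24,.664),(.55,-.24,.6),(.5,-.17,.664),(.64,-.17,.664),(.65,-.03,.2)]).round(0))
print(pts(a,[(240,3),(243,10),(225,8),(262,10),(240,12),(225,40),(430,100),(440,150)]).round(3), W(a)[:3,3])
print(pts(b,[(403,120),(415,220),(425,245),(550,240),(550,100),(480,110),(480,170),(285,350)]).round(3))
```

```text
[[335. -49.]
 [334. -20.]
 [340. -51.]
 [289. -50.]
 [254. 147.]]
[[ 0.912 -0.322  0.535]
 [ 0.9   -0.32   0.516]
 [ 0.949 -0.295  0.521]
 [ 0.955 -0.497  0.508]
 [ 0.902 -0.308  0.51 ]
 [ 1.12  -0.495  0.401]
 [ 0.168  0.106  0.408]
 [ 0.133  0.127  0.329]] [-0.08218053  0.9575827   0.58879   ]
[[ 0.629 -0.173  0.63 ]
 [ 0.574 -0.356  0.025]
 [ 0.496 -0.197  0.628]
 [ 0.536 -0.691  0.003]
 [ 0.645 -0.316  0.665]
 [ 0.632 -0.243  0.664]
 [ 0.57  -0.242  0.664]
 [ 0.137 -0.072 -0.699]]
```

>>> step_arm([
  {"tx":0.0365,"ty":-0.0426},
  {"tx":0.0365,"ty":-0.0426},
  {"tx":0.0365,"ty":-0.0426},
  {"tx":0.0365,"ty":-0.0426},
  {"tx":0.0365,"ty":-0.0426},
], grip=0)

```text
schema error: expected keys tx, ty, tz, wx, wy, wz
```

>>> step_arm([
  {"tx":0.0365,"ty":-0.0426},
  {"tx":0.0365,"ty":-0.0426},
  {"tx":0.0365,"ty":-0.0426},
  {"wz":0.154},
  {"wz":0.154},
])

```text
schema error: expected keys tx, ty, tz, wx, wy, wz
```

>>> step_arm([
  {"tx":0.0365,"ty":-0.0426,"tz":0,"wx":0,"wy":0,"wz":0},
  {"tx":0.0365,"ty":-0.0426,"tz":0,"wx":0,"wy":0,"wz":0},
  {"tx":0.0365,"ty":-0.0426,"tz":0,"wx":0,"wy":0,"wz":0},
  {"tx":0.0365,"ty":-0.0426,"tz":0,"wx":0,"wy":0,"wz":0},
  {"tx":0.0365,"ty":-0.0426,"tz":0,"wx":0,"wy":0,"wz":0},
], grip=0)

```text
time: 0.72
tcp_pos: [0.3258, -0.4038, 0.2138]
ee_rot: [[0.95, 0.312, -0.0], [0.312, -0.95, 0.0], [0.0, -0.0, -1.0]]
force: [1.5, -0.9, 0.8]
finger_gap: 0.044
finger_force: 0.0
```

>>> step_arm([
  {"tx":0.0365,"ty":-0.0426,"tz":0,"wx":0,"wy":0,"wz":0},
  {"tx":0.0365,"ty":-0.0426,"tz":0,"wx":0,"wy":0,"wz":0},
  {"tx":0.0365,"ty":-0.0426,"tz":0,"wx":0,"wy":0,"wz":0},
  {"tx":0,"ty":0,"tz":0,"wx":0,"wy":0,"wz":0.154},
  {"tx":0,"ty":0,"tz":0,"wx":0,"wy":0,"wz":0.154},
])

```text
time: 1.35
tcp_pos: [0.3898, -0.2491, 0.2139]
ee_rot: [[1.0, 0.007, -0.0], [0.007, -1.0, 0.0], [-0.0, -0.0, -1.0]]
force: [0.6, 0.5, -0.2]
finger_gap: 0.0005
finger_force: 0.0
```

>>> step_arm([
  {"tx":0.014,"ty":-0.054,"tz":-0.006,"wx":0,"wy":0,"wz":0},
  {"tx":0.014,"ty":-0.054,"tz":-0.006,"wx":0,"wy":0,"wz":0},
  {"tx":0.014,"ty":-0.054,"tz":-0.006,"wx":0,"wy":0,"wz":0},
  {"tx":0.014,"ty":-0.054,"tz":-0.006,"wx":0,"wy":0,"wz":0},
  {"tx":0.014,"ty":-0.054,"tz":-0.006,"wx":0,"wy":0,"wz":0.152},
])

```text
time: 1.98
tcp_pos: [0.457, 0.0225, 0.2442]
ee_rot: [[0.99, -0.144, 0.0], [-0.144, -0.99, -0.0], [0.0, 0.0, -1.0]]
force: [1.5, 0.1, -0.6]
finger_gap: 0.0002
finger_force: 0.0
```

Run:
```python
from h import *
c=look('wrist','w1')
print(r.observe()['tcp_pos'],W(c).round(3))
```

```text
Traceback (most recent call last):
  File "h.py", line 9, in W
    T=np.eye(4);T[:3,:3]=c['R'];T[:3,3]=c['tp'];return T@c['hand_eye']
                         ~^^^^^
KeyError: 'R'
```

View pics/w1.png

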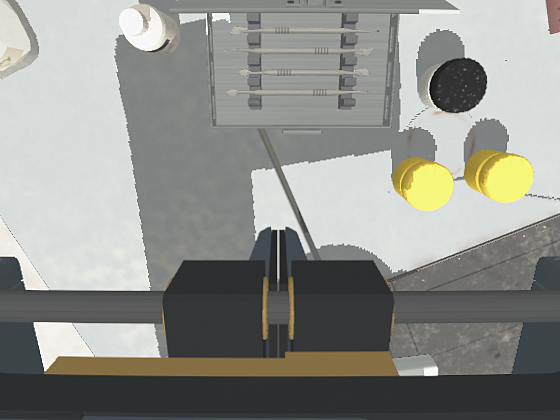

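The wrist view shows the tray's front edge along (213,126)-(388,126), the keeper top at (283-322,131), the lid front edge at the top (175-455,8), the dropper at (150,28) and the jar at (458,85).

Run:
```python
from h import *
c=load('w1')
print(W(c).round(3))
u,v=np.meshgrid(np.arange(276,330),np.arange(123,138)); P=pts(c,np.c_[u.ravel(),v.ravel()]);P=P[(P[:,2]>.043)&(P[:,2]<.07)]
print(len(P),P.mean(0),P.min(0),P.max(0),np.median(P[:,2]))
print(pts(c,[(302,131),(214,120),(214,60),(388,120),(397,60),(190,8),(440,8),(300,6)]).round(4))
# tray rim edges left/right
for uu in [(214,122),(211,80),(390,120),(393,80)]: print(uu,pts(c,[(uu[0]+k,uu[1]) for k in range(-4,5,2)]).round(3)[:,1:].tolist())
for v in range(122,136): print(v,pts(c,[(240,v),(302,v),(360,v)])[:,[0,2]].round(4).tolist())
```

```text
[[-0.145 -0.95  -0.275  0.534]
 [-0.989  0.139  0.04   0.01 ]
 [ 0.     0.278 -0.961  0.416]
 [ 0.     0.     0.     1.   ]]
188 [ 0.50065105 -0.00845581  0.05288608] [ 0.49608514 -0.02669457  0.04633641] [0.50480368 0.00987594 0.05601078] 0.053919829201354186
[[ 0.5016 -0.0092  0.0533]
 [ 0.5237  0.0823  0.0128]
 [ 0.5853  0.0717  0.0052]
 [ 0.4974 -0.1026  0.0254]
 [ 0.5575 -0.1242 -0.001 ]
 [ 0.5999  0.0583  0.1586]
 [ 0.5771 -0.1034  0.157 ]
 [ 0.5911 -0.0127  0.1561]]
(214, 122) [[0.084, 0.031], [0.082, 0.027], [0.083, 0.014], [0.082, 0.003], [0.079, 0.006]]
(211, 80) [[0.084, 0.0], [0.076, 0.032], [0.075, 0.026], [0.075, 0.013], [0.075, 0.004]]
(390, 120) [[-0.102, 0.019], [-0.103, 0.025], [-0.103, 0.03], [-0.114, 0.001], [-0.117, -0.0]]
(393, 80) [[-0.114, -0.001], [-0.109, 0.024], [-0.109, 0.029], [-0.121, -0.001], [-0.123, 0.0]]
122 [[0.517, 0.0042], [0.507, 0.0048], [0.4978, 0.005]]
123 [[0.516, 0.0051], [0.506, 0.0052], [0.4966, 0.0047]]
124 [[0.5149, 0.0044], [0.5049, 0.0062], [0.4954, 0.0033]]
125 [[0.5139, 0.0067], [0.5039, 0.0072], [0.4949, 0.0092]]
126 [[0.5136, 0.0217], [0.5041, 0.0236], [0.4953, 0.0248]]
127 [[0.5131, 0.0305], [0.5344, 0.4159], [0.4948, 0.0299]]
128 [[0.512, 0.0301], [0.5026, 0.0303], [0.4938, 0.0299]]
129 [[0.5093, 0.0018], [0.502, 0.036], [0.4895, 0.0001]]
130 [[0.5081, -0.0005], [0.5021, 0.0483], [0.4883, -0.0009]]
131 [[0.5071, 0.0013], [0.5016, 0.0533], [0.4873, 0.0]]
132 [[0.5059, 0.0009], [0.5007, 0.0544], [0.4861, -0.0002]]
133 [[0.5048, 0.0007], [0.4998, 0.0547], [0.4849, -0.0011]]
134 [[0.5037, 0.0006], [0.4987, 0.054], [0.484, 0.0005]]
135 [[0.5026, 0.0005], [0.4922, -0.0012], [0.4829, 0.0006]]
```

>>> step_arm([
  {"tx":0.0452,"ty":-0.0052,"tz":0,"wx":0,"wy":0,"wz":0},
  {"tx":0.0452,"ty":-0.0052,"tz":0,"wx":0,"wy":0,"wz":0},
  {"tx":0.0452,"ty":-0.0052,"tz":0,"wx":0,"wy":0,"wz":0},
  {"tx":0.0452,"ty":-0.0052,"tz":0,"wx":0,"wy":0,"wz":0},
  {"tx":0,"ty":0,"tz":0,"wx":0,"wy":0,"wz":0},
])

```text
time: 2.65
tcp_pos: [0.6409, 0.0155, 0.2432]
ee_rot: [[0.99, -0.142, -0.0], [-0.142, -0.99, 0.0], [-0.0, -0.0, -1.0]]
force: [0.4, -0.2, -0.4]
finger_gap: 0.0
finger_force: 0.0
```

>>> step_arm([
  {"tx":0,"ty":0,"tz":0.054,"wx":0,"wy":0,"wz":0},
  {"tx":0,"ty":0,"tz":0.054,"wx":0,"wy":0,"wz":0},
  {"tx":0,"ty":0,"tz":0,"wx":0,"wy":0,"wz":0},
])

```text
time: 3.02
tcp_pos: [0.6356, 0.0156, 0.1325]
ee_rot: [[0.99, -0.142, -0.007], [-0.142, -0.99, 0.0], [-0.007, 0.001, -1.0]]
force: [-1.3, -0.3, 0.0]
finger_gap: 0.0004
finger_force: 0.0
```

>>> step_arm([
  {"tx":-0.015,"ty":0,"tz":0,"wx":0,"wy":0,"wz":0},
  {"tx":-0.015,"ty":0,"tz":0,"wx":0,"wy":0,"wz":0},
  {"tx":-0.013,"ty":0,"tz":0.003,"wx":0,"wy":0,"wz":0},
  {"tx":-0.009,"ty":0,"tz":0.008,"wx":0,"wy":0,"wz":0},
  {"tx":-0.009,"ty":0,"tz":0.009,"wx":0,"wy":0,"wz":0},
])

```text
time: 3.65
tcp_pos: [0.5779, 0.0244, 0.1157]
ee_rot: [[0.99, -0.142, 0.0], [-0.142, -0.99, 0.0], [0.0, -0.0, -1.0]]
force: [0.9, 0.6, 1.0]
finger_gap: 0.0004
finger_force: 0.5
```

>>> step_arm([
  {"tx":-0.008,"ty":0,"tz":0.01,"wx":0,"wy":0,"wz":0},
  {"tx":-0.007,"ty":0,"tz":0.01,"wx":0,"wy":0,"wz":0},
  {"tx":-0.006,"ty":0,"tz":0.01,"wx":0,"wy":0,"wz":0},
  {"tx":-0.004,"ty":0,"tz":0.012,"wx":0,"wy":0,"wz":0},
  {"tx":-0.003,"ty":0,"tz":0.006,"wx":0,"wy":0,"wz":0},
])

```text
time: 4.28
tcp_pos: [0.5503, 0.0283, 0.067]
ee_rot: [[0.99, -0.142, -0.001], [-0.142, -0.99, -0.0], [-0.001, 0.0, -1.0]]
force: [0.6, -0.8, 1.2]
finger_gap: 0.0003
finger_force: 0.2
```

Run:
```python
from h import *
s=r.observe();print(s['joints'].round(1),s['tcp_pos'],s['force'])
```

```text
[  0.5  21.5 119.4  -0.   39.1  98.7] [0.55027929 0.0282728  0.06696784] [ 0.5949136 -0.7678527  1.1870049]
```

>>> step_arm([
  {"tx":-0.002,"ty":0,"tz":0.01,"wx":0,"wy":0,"wz":0},
  {"tx":-0.001,"ty":0,"tz":0.009,"wx":0,"wy":0,"wz":0},
  {"tx":0,"ty":0,"tz":0.005,"wx":0,"wy":0,"wz":0},
  {"tx":0,"ty":0,"tz":0.003,"wx":0,"wy":0,"wz":0},
  {"tx":0,"ty":0,"tz":0,"wx":0,"wy":0,"wz":0},
])

```text
time: 4.9
tcp_pos: [0.5479, 0.0287, 0.0409]
ee_rot: [[0.99, -0.142, 0.0], [-0.142, -0.99, -0.0], [0.0, -0.0, -1.0]]
force: [-0.1, -0.1, 0.5]
finger_gap: 0.0
finger_force: 0.4
```

>>> step_arm([
  {"tx":0,"ty":0,"tz":0.002,"wx":0,"wy":0,"wz":0},
  {"tx":0,"ty":0,"tz":0.002,"wx":0,"wy":0,"wz":0},
  {"tx":0,"ty":0,"tz":0,"wx":0,"wy":0,"wz":0},
])

```text
time: 5.28
tcp_pos: [0.5479, 0.0287, 0.0371]
ee_rot: [[0.99, -0.142, 0.0], [-0.142, -0.99, 0.0], [0.0, -0.0, -1.0]]
force: [-2.4, 0.2, 2.9]
finger_gap: 0.0006
finger_force: 1.7
```

>>> step_arm([
  {"tx":0,"ty":0,"tz":-0.03,"wx":0,"wy":0,"wz":0},
  {"tx":0,"ty":0,"tz":-0.05,"wx":0,"wy":0,"wz":0},
  {"tx":0.0077,"ty":0.0218,"tz":-0.03,"wx":0,"wy":0,"wz":0},
  {"tx":0.008,"ty":0.0218,"tz":0,"wx":0,"wy":0,"wz":0},
  {"tx":0,"ty":0,"tz":0,"wx":0,"wy":0,"wz":0},
], grip=0.05)

```text
time: 5.9
tcp_pos: [0.5577, -0.0176, 0.1474]
ee_rot: [[0.99, -0.143, 0.001], [-0.143, -0.99, -0.0], [0.001, -0.0, -1.0]]
force: [0.8, 0.1, -0.4]
finger_gap: 0.0476
finger_force: 0.0
```

```bash
sed -i "s/'world_from_camera' in c and 0/x/" h.py
python3 - <<'E'
from h import *
look('wrist','w2'); s=r.observe();print(s['tcp_pos'],s['finger_gap'])
E
```

```text
[ 0.55724524 -0.01693525  0.1469584 ] 0.049262398553219136
```

View pics/w2.png

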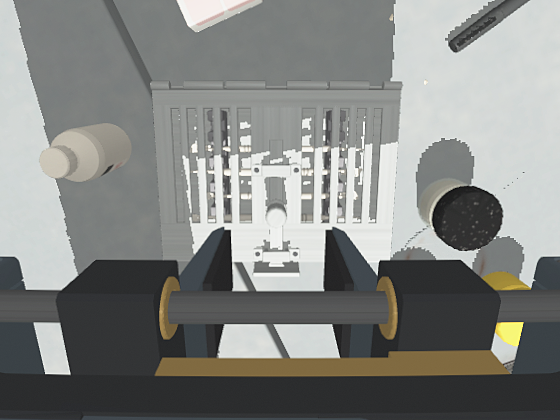

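The lid lies on its rails with the knob at (277,213), the keeper at (276,268), and the fingers at (225,240) and (335,240), about centred on the knob.

Run:
```python
from h import *
c=load('w2')
u,v=np.meshgrid(np.arange(255,300),np.arange(190,280)); P=pts(c,np.c_[u.ravel(),v.ravel()])
H=np.array([.6465,-.0297]);ex=np.array([.9895,-.144]);ey=np.array([.144,.9895])
L=np.c_[-(P[:,:2]-H)@ex,(P[:,:2]-H)@ey,P[:,2]]
k=L[(L[:,2]>.062)&(L[:,2]<.09)&(L[:,0]<.115)];t=k[k[:,2]>k[:,2].max()-.004]
print('knob top',len(t),t.mean(0),t.min(0),t.max(0))
q=L[(L[:,0]>.14)&(L[:,2]>.045)];print('keeper',q.mean(0),q.min(0),q.max(0),np.median(q[:,2]))
u,v=np.meshgrid(np.r_[165:240:3,310:390:3],np.arange(95,260,3)); P=pts(c,np.c_[u.ravel(),v.ravel()])
L=np.c_[-(P[:,:2]-H)@ex,(P[:,:2]-H)@ey,P[:,2]];m=(L[:,2]>.03)&(L[:,0]>.01)&(L[:,0]<.135)&(L[:,2]<.05);f=np.polyfit(L[m,0],L[m,2],1);print('lid slope,z0',f,m.sum())
print('tcp', -(c['tp'][:2]-H)@ex,(c['tp'][:2]-H)@ey,c['tp'][2],'tool centre proj',proj(c,[c['tp']]))
```

```text
knob top 339 [9.13908889e-02 1.14763832e-06 7.44136661e-02] [ 0.08388673 -0.00760112  0.0726975 ] [0.09963711 0.00749406 0.07665974]
keeper [ 0.14586737 -0.00091452  0.05138833] [ 0.14406717 -0.01899203  0.04503195] [0.14874765 0.01722144 0.05601302] 0.05286462698478234
lid slope,z0 [0.07808285 0.03363314] 1756
tcp 0.08958253587491193 -0.0008203446401886829 0.14743843111249638 tool centre proj [[276.15785744 257.08326495]]
```

>>> step_arm([
  {"tx":-0.0018,"ty":-0.0008,"tz":0.045,"wx":0,"wy":0,"wz":0},
  {"tx":0,"ty":0,"tz":0.035,"wx":0,"wy":0,"wz":0},
  {"tx":0,"ty":0,"tz":0.013,"wx":0,"wy":0,"wz":0},
  {"tx":0,"ty":0,"tz":0,"wx":0,"wy":0,"wz":0},
])

```text
time: 6.45
tcp_pos: [0.5552, -0.0152, 0.0535]
ee_rot: [[0.99, -0.141, -0.001], [-0.141, -0.99, 0.0], [-0.001, 0.0, -1.0]]
force: [0.2, 0.1, 0.3]
finger_gap: 0.0502
finger_force: 0.0
```

>>> step_arm([
  {"tx":0,"ty":0,"tz":0,"wx":0,"wy":0,"wz":0},
  {"tx":0,"ty":0,"tz":0,"wx":0,"wy":0,"wz":0},
  {"tx":0,"ty":0,"tz":0,"wx":0,"wy":0,"wz":0},
  {"tx":0,"ty":0,"tz":0,"wx":0,"wy":0,"wz":0},
], grip=0, squeeze=18)

```text
time: 6.95
tcp_pos: [0.5557, -0.0158, 0.0543]
ee_rot: [[0.99, -0.142, 0.001], [-0.142, -0.99, -0.0], [0.001, 0.0, -1.0]]
force: [-0.3, -2.0, 2.6]
finger_gap: 0.0149
finger_force: 18.0
```

>>> step_arm([
  {"tx":0,"ty":0,"tz":0.002,"wx":0,"wy":0,"wz":0},
  {"tx":0,"ty":0,"tz":0.002,"wx":0,"wy":0,"wz":0},
  {"tx":0,"ty":0,"tz":0.002,"wx":0,"wy":0,"wz":0},
  {"tx":0,"ty":0,"tz":0,"wx":0,"wy":0,"wz":0},
  {"tx":0,"ty":0,"tz":0,"wx":0,"wy":0,"wz":0},
])

```text
time: 7.58
tcp_pos: [0.5558, -0.0158, 0.0484]
ee_rot: [[0.99, -0.142, 0.0], [-0.142, -0.99, -0.0], [0.0, 0.0, -1.0]]
force: [-2.2, -2.1, 8.9]
finger_gap: 0.0152
finger_force: 18.0
```

>>> step_arm([
  {"tx":-0.002,"ty":0,"tz":0,"wx":0,"wy":0,"wz":0},
  {"tx":-0.002,"ty":0,"tz":0,"wx":0,"wy":0,"wz":0},
  {"tx":-0.001,"ty":0,"tz":0,"wx":0,"wy":0,"wz":0},
  {"tx":0,"ty":0,"tz":0,"wx":0,"wy":0,"wz":0},
])

```text
time: 8.07
tcp_pos: [0.5514, -0.0151, 0.0485]
ee_rot: [[0.99, -0.142, 0.002], [-0.142, -0.99, -0.0], [0.002, 0.0, -1.0]]
force: [0.7, -2.2, 6.9]
finger_gap: 0.0149
finger_force: 18.0
```

>>> step_arm([
  {"tx":-0.001,"ty":0,"tz":0,"wx":0,"wy":0,"wz":0},
  {"tx":-0.001,"ty":0,"tz":0,"wx":0,"wy":0,"wz":0},
  {"tx":0,"ty":0,"tz":0,"wx":0,"wy":0,"wz":0},
])

```text
time: 8.45
tcp_pos: [0.5496, -0.0149, 0.0486]
ee_rot: [[0.99, -0.142, 0.002], [-0.142, -0.99, -0.0], [0.002, 0.0, -1.0]]
force: [-0.6, -2.1, 6.5]
finger_gap: 0.0152
finger_force: 18.0
```

>>> step_arm([
  {"tx":-0.001,"ty":0,"tz":0,"wx":0,"wy":0,"wz":0},
  {"tx":0,"ty":0,"tz":0,"wx":0,"wy":0,"wz":0},
])

```text
time: 8.7
tcp_pos: [0.5486, -0.0147, 0.0486]
ee_rot: [[0.99, -0.142, 0.002], [-0.142, -0.99, -0.0], [0.002, 0.0, -1.0]]
force: [0.7, -2.1, 6.4]
finger_gap: 0.0152
finger_force: 18.0
```

>>> step_arm([
  {"tx":-0.001,"ty":0,"tz":0,"wx":0,"wy":0,"wz":0},
  {"tx":0,"ty":0,"tz":0,"wx":0,"wy":0,"wz":0},
])

```text
time: 8.95
tcp_pos: [0.5476, -0.0146, 0.0486]
ee_rot: [[0.99, -0.142, 0.002], [-0.142, -0.99, -0.0], [0.002, -0.0, -1.0]]
force: [-0.1, -2.7, 7.6]
finger_gap: 0.0149
finger_force: 18.0
```

>>> step_arm([
  {"tx":-0.001,"ty":0,"tz":0,"wx":0,"wy":0,"wz":0},
  {"tx":0,"ty":0,"tz":0,"wx":0,"wy":0,"wz":0},
])

```text
time: 9.2
tcp_pos: [0.5466, -0.0144, 0.0486]
ee_rot: [[0.99, -0.142, 0.002], [-0.142, -0.99, -0.0], [0.002, -0.0, -1.0]]
force: [0.2, -1.4, 7.8]
finger_gap: 0.0149
finger_force: 18.0
```

>>> step_arm([
  {"tx":-0.001,"ty":0,"tz":0,"wx":0,"wy":0,"wz":0},
  {"tx":0,"ty":0,"tz":0,"wx":0,"wy":0,"wz":0},
])

```text
time: 9.45
tcp_pos: [0.5457, -0.0143, 0.0486]
ee_rot: [[0.99, -0.142, 0.002], [-0.142, -0.99, -0.0], [0.002, -0.0, -1.0]]
force: [0.0, -2.9, 7.2]
finger_gap: 0.015
finger_force: 18.0
```

>>> step_arm([
  {"tx":-0.001,"ty":0,"tz":0,"wx":0,"wy":0,"wz":0},
  {"tx":-0.001,"ty":0,"tz":0,"wx":0,"wy":0,"wz":0},
  {"tx":0,"ty":0,"tz":0,"wx":0,"wy":0,"wz":0},
])

```text
time: 9.82
tcp_pos: [0.5437, -0.014, 0.0487]
ee_rot: [[0.99, -0.142, 0.002], [-0.142, -0.99, -0.0], [0.002, -0.0, -1.0]]
force: [1.0, -2.0, 8.1]
finger_gap: 0.0146
finger_force: 18.0
```

>>> step_arm([
  {"tx":-0.001,"ty":0,"tz":0,"wx":0,"wy":0,"wz":0},
  {"tx":-0.001,"ty":0,"tz":0,"wx":0,"wy":0,"wz":0},
  {"tx":0,"ty":0,"tz":0,"wx":0,"wy":0,"wz":0},
])

```text
time: 10.2
tcp_pos: [0.5418, -0.0137, 0.0487]
ee_rot: [[0.99, -0.142, 0.002], [-0.142, -0.99, -0.0], [0.002, -0.0, -1.0]]
force: [0.7, -1.1, 9.0]
finger_gap: 0.0149
finger_force: 18.0
```

>>> step_arm([
  {"tx":-0.0015,"ty":0,"tz":0,"wx":0,"wy":0,"wz":0},
  {"tx":-0.0015,"ty":0,"tz":0,"wx":0,"wy":0,"wz":0},
  {"tx":0,"ty":0,"tz":0,"wx":0,"wy":0,"wz":0},
])

```text
time: 10.58
tcp_pos: [0.5388, -0.0133, 0.0487]
ee_rot: [[0.99, -0.142, 0.002], [-0.142, -0.99, -0.0], [0.002, -0.0, -1.0]]
force: [0.3, -2.2, 8.6]
finger_gap: 0.015
finger_force: 18.0
```

>>> step_arm([
  {"tx":-0.0015,"ty":0,"tz":0,"wx":0,"wy":0,"wz":0},
  {"tx":-0.0015,"ty":0,"tz":0,"wx":0,"wy":0,"wz":0},
  {"tx":0,"ty":0,"tz":0,"wx":0,"wy":0,"wz":0},
])

```text
time: 10.95
tcp_pos: [0.5359, -0.0129, 0.0487]
ee_rot: [[0.99, -0.142, 0.002], [-0.142, -0.99, -0.0], [0.002, -0.0, -1.0]]
force: [0.4, -2.0, 10.0]
finger_gap: 0.0152
finger_force: 18.0
```

>>> step_arm([
  {"tx":-0.001,"ty":0,"tz":0,"wx":0,"wy":0,"wz":0},
  {"tx":-0.0005,"ty":0,"tz":0,"wx":0,"wy":0,"wz":0},
  {"tx":0,"ty":0,"tz":0,"wx":0,"wy":0,"wz":0},
])

```text
time: 11.32
tcp_pos: [0.5345, -0.0127, 0.0487]
ee_rot: [[0.99, -0.142, 0.002], [-0.142, -0.99, -0.0], [0.003, -0.0, -1.0]]
force: [1.4, -1.9, 8.6]
finger_gap: 0.015
finger_force: 18.0
```

>>> step_arm([
  {"tx":-0.0005,"ty":0,"tz":0,"wx":0,"wy":0,"wz":0},
  {"tx":-0.0005,"ty":0,"tz":0,"wx":0,"wy":0,"wz":0},
  {"tx":0,"ty":0,"tz":0,"wx":0,"wy":0,"wz":0},
])

```text
time: 11.7
tcp_pos: [0.5339, -0.0126, 0.0488]
ee_rot: [[0.99, -0.142, 0.003], [-0.142, -0.99, -0.0], [0.003, -0.0, -1.0]]
force: [2.1, -2.6, 7.6]
finger_gap: 0.0149
finger_force: 18.0
```

>>> step_arm([
  {"tx":-0.0007,"ty":0,"tz":0,"wx":0,"wy":0,"wz":0},
  {"tx":0,"ty":0,"tz":0,"wx":0,"wy":0,"wz":0},
  {"tx":0,"ty":0,"tz":0,"wx":0,"wy":0,"wz":0},
])

```text
time: 12.08
tcp_pos: [0.5339, -0.0126, 0.0489]
ee_rot: [[0.99, -0.142, 0.005], [-0.142, -0.99, -0.001], [0.005, -0.0, -1.0]]
force: [5.9, -3.4, 2.7]
finger_gap: 0.0147
finger_force: 18.0
```

>>> step_arm([
  {"tx":0,"ty":0,"tz":0,"wx":0,"wy":0,"wz":0},
  {"tx":0,"ty":0,"tz":0,"wx":0,"wy":0,"wz":0},
  {"tx":0,"ty":0,"tz":0,"wx":0,"wy":0,"wz":0},
  {"tx":0,"ty":0,"tz":0,"wx":0,"wy":0,"wz":0},
], grip=0.05)

```text
time: 12.58
tcp_pos: [0.5314, -0.0122, 0.0478]
ee_rot: [[0.99, -0.142, -0.0], [-0.142, -0.99, 0.0], [-0.0, -0.0, -1.0]]
force: [0.1, 0.3, 1.6]
finger_gap: 0.049
finger_force: 0.0
```

>>> step_arm([
  {"tx":0,"ty":0,"tz":-0.02,"wx":0,"wy":0,"wz":0},
  {"tx":0,"ty":0,"tz":-0.04,"wx":0,"wy":0,"wz":0},
  {"tx":0,"ty":0,"tz":-0.04,"wx":0,"wy":0,"wz":0},
  {"tx":0,"ty":0,"tz":0,"wx":0,"wy":0,"wz":0},
])

```text
time: 13.08
tcp_pos: [0.5332, -0.0123, 0.1506]
ee_rot: [[0.99, -0.142, 0.005], [-0.142, -0.99, -0.0], [0.005, -0.0, -1.0]]
force: [-0.0, 0.2, -1.4]
finger_gap: 0.05
finger_force: 0.0
```

Run:
```python
from h import *
look('wrist','w3');c=load('w3');print(r.observe()['tcp_pos'],r.observe()['force'])
H=np.array([.6465,-.0297]);ex=np.array([.9895,-.144]);ey=np.array([.144,.9895])
def loc(P):return np.c_[-(P[:,:2]-H)@ex,(P[:,:2]-H)@ey,P[:,2]]
u,v=np.meshgrid(np.arange(240,320),np.arange(150,290)); L=loc(pts(c,np.c_[u.ravel(),v.ravel()]))
k=L[(L[:,2]>.06)&(L[:,2]<.09)&(abs(L[:,1])<.012)&(L[:,0]<.135)];t=k[k[:,2]>np.percentile(k[:,2],95)-.004]
print('knob top',len(t),t.mean(0),t.min(0),t.max(0))
u,v=np.meshgrid(np.arange(120,430,3),np.arange(60,300,3)); L=loc(pts(c,np.c_[u.ravel(),v.ravel()]))
m=(abs(L[:,1])>.025)&(abs(L[:,1])<.09)&(L[:,2]>.028)&(L[:,0]>.01)&(L[:,0]<.135)&(L[:,2]<.05);print('lid',np.polyfit(L[m,0],L[m,2],1),m.sum())
```

```text
[ 0.53216323 -0.01224327  0.1488877 ] [-0.41433088  1.0456694  -0.69363384]
knob top 337 [ 1.13552872e-01 -7.48323900e-05  6.91604028e-02] [ 0.10644581 -0.00751515  0.06640816] [0.12237444 0.00730871 0.07153844]
lid [0.01809431 0.03380162] 1954
```

View pics/w3.png

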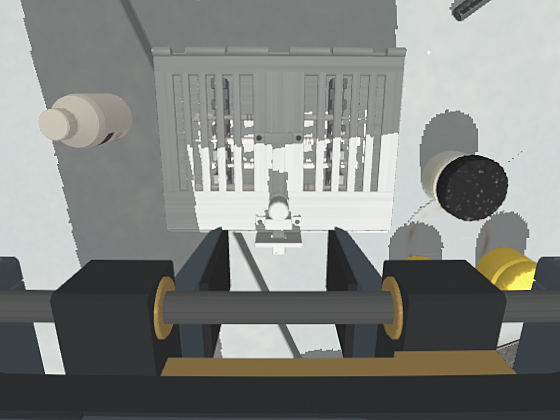

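The rod's nose shows in front of the keeper at (279,250). The knob has travelled 22.2 mm, and the released lid stays at about 0.02 rad, so it is locked.

```bash
python3 -c "
from plant import r
print(r.finish_job())"
```

```text
the job is handed in; nothing more can be done
None
```

The lid is shut and locked, with the bolt fully home through the keeper slot, the lid staying down at about 0.02 rad when let go, and no contact with the jar, dropper bottle or wax box; I handed the job in at about 13 s, and the hand-in gave no verdict.

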